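Push the worn vise jaw through the spring flap into the scrap tray

TASK

Clear the worn red vise jaw off the wooden bench riser into the metal scrap tray: push the yellow spring flap open with one finger, and while that finger holds it open push the jaw along its lane and through the opening with the other finger until it drops into the tray. Only push the jaw, gently: do not pinch or lift it, and do not let it shove or press against the flap. Once it has dropped, move clear so that the flap springs shut, and leave the level, the nail jar, the drill case and the bucket lid alone.

Things in the scene. Friction and masses are not known exactly. Their poses are not given: they have to be found in the camera images.
- chute: fixed light-wood bench riser. Origin at table height, straight below the middle of the lane in the plane of the shut flap; x = the way the jaw is pushed (away from the robot), y = left, z up. Its flat deck is 90 mm above the table, from x = -180 to the far edge at x = +12 mm, y from -120 to +180; all open above. Turned up to 0.3 rad
- lane (a point): middle of the lane on the deck top, at chute x = -88, y = 0 mm. The lane is 50 mm wide, between two aluminium rails 4 mm thick and 10 mm high, centred at chute y = +27 and -27, from x = -172 to -4
- hinge (a point): on the flap's vertical hinge axis at deck height, at chute x = 0, y = +85 mm. Across the deck at x = 0 stands a grey guard strip, 36 mm above the deck, 6 mm thick, with one opening from y = +85 to -34 that the flap closes. A steel post (10 mm thick, 38 mm high) stands at y = +90
- flap (a joint): angle of the yellow flap, rad: 0 = shut, grows as it swings away from the robot (to chute +x), stop at 1.6. Upright plate 4 mm thick, reaching 113 mm from the hinge towards chute -y, from 3 to 36 mm above the deck. A spring shuts it: about 0.03 N m when shut, 0.11 N m at 1.6 rad (some 5 N at most on a finger 25 mm from the hinge)
- flap_edge (a point): top corner of the flap's free end, 113 mm from the hinge axis, 36 mm above the deck; at chute x = 0, y = -28 mm when shut
- tray_floor (a point): centre of the inner floor of the sheet-metal scrap tray, at chute x = +90, y = +30 mm, 6 mm above the table, just beyond and below the deck's far edge. Inside it reaches from chute x = +12 to +169, y from -87 to +147; walls 55 mm high, grey handle at x = +192
- jaw: worn vise jaw: loose red steel block with two dark screw holes on top, 50 mm long (its x, along the lane), 40 mm wide (y), 26 mm high, 0.13 to 0.25 kg; origin at the centre of its underside. Starts standing in the lane, its centre 66 to 100 mm before the flap, x pointing to the flap within 0.06 rad
- level: loose aluminium level, 150 mm (x) by 20 by 30 mm high, origin at the centre of its underside; lies on the deck to the right of the lane, along it. Leave alone
- nail_jar: loose clear glass jar of nails with a steel lid, 46 mm in diameter, 76 mm high, on the table; origin at the centre of its underside. Leave alone
- drill_case: loose white plastic drill case, 140 (x) by 170 by 45 mm high, grey handle on its -x side, on the table; origin at the centre of its underside. Leave alone
- bucket_lid: loose blue plastic bucket lid, a disc 170 mm in diameter, 12 mm thick, flat on the table; origin at the centre of its underside. Leave alone

How it is judged:
On the way, in this order (a step that is already met when the one before it is completed fails the run):
1. a finger holds the flap well open (over 0.4 rad) while the jaw is still before it (value of joint flap above 0.4 rad and contact force between the fingers and flap above 0.1 N and x of jaw in the frame of chute below -0.015 m and height (world z) of jaw above 0.08 m), for 0.05 s.
2. the jaw is pushed through the opening by the fingers while the flap is held open (value of joint flap above 0.4 rad and contact force between the fingers and flap above 0.1 N and contact force between the fingers and jaw above 0.05 N and x of jaw in the frame of chute above -0.015 m and height (world z) of jaw above 0.08 m), for 0.02 s.
3. the jaw has dropped off the deck with the flap still held open (value of joint flap above 0.4 rad and contact force between the fingers and flap above 0.1 N and x of jaw in the frame of chute above 0.012 m and height (world z) of jaw below 0.07 m), for 0.05 s.
At the end, for the whole second after the job is handed in: the jaw lies at rest inside the tray (its origin within the tray's walls, less than 60 mm above the table), the flap is shut again (under 0.08 rad), and the four bystanders are within 15 mm of where they were (x of jaw in the frame of chute between 0.012 and 0.17 m and y of jaw in the frame of chute between -0.087 and 0.147 m and height (world z) of jaw below 0.06 m and linear speed of jaw below 0.02 m/s and value of joint flap below 0.08 rad and distance of each of level, nail_jar, drill_case, bucket_lid from where it was at the start of the episode below 0.015 m); the robot touches nothing.
It fails at once if the jaw is lifted more than 12 mm off the deck (height (world z) of jaw above 0.102 m).
It fails at once if the jaw is squeezed or pushed with more than 15 N by the fingers (contact force between the fingers and jaw above 15 N).
It fails at once if the jaw shoves the flap (more than 1.5 N between them) (contact force between jaw and flap above 1.5 N).
It fails at once if a bystander is pushed more than 15 mm or tipped (distance of any of level, nail_jar, drill_case, bucket_lid from where it was at the start of the episode above 0.015 m or angle between any of level, nail_jar, drill_case, bucket_lid's own z axis and vertical above 0.3 rad).
It also fails if it takes over 32 s, if anything falls off the work surface, if the arm or the gripper's body presses on something with over 40 N, if the wrist force passes 120 N, or if a joint passes its speed limit or range.

ROBOT

A 6-joint arm with a two-finger parallel gripper is mounted at the origin on the work surface. World frame = base frame: x ahead of the robot, y to its left, z up, the work surface at z = 0. Lengths are in m, angles in rad, forces in N, time in s.
With the tool pointing down it reaches from about 0.25 to 0.725 m from the base axis. Payload 4 kg.
Tool frame: the origin (TCP) lies where the fingers leave the gripper's body, on its centre line; the fingertips stand 73 mm ahead of it and the grasp point (between the pads) lies 54 mm ahead of it (robot.hold_point_z is the z of the grasp point in the tool frame, in m); z points along the fingers, y is the line along which they close (so a half turn about z gives the same grasp; the last joint's range is limited). The gripper opens to 85 mm and grips with 20 to 120 N. Pads are 22 mm wide; open, the fingers measure 114 mm over their backs; the gripper's body (76 mm by 85 mm) begins 54 mm behind the grasp point. The pads swing forward as they close: fully open they stand 13 mm farther back than shut.
Start: joints at [-1.314, 0.241, 0.005, 1.335, 0, 1.571], TCP at [0.127, -0.484, 0.304] pointing down, gripper open.
Joint ranges: [-2.72, 2.72], [-1.05, 1.87], [-1.09, 1.28], [-1.99, 2.15], [-1.42, 1.44], [-3.14, 3.14]. Speed limits (rad/s): [2.79, 2.79, 3.14, 3.14, 3.14, 3.14].

INTERFACE

Orientations are given as a unit quaternion [w, x, y, z].
In Python, from workcell import robot gives the robot as it stands.
- The arm moves only by the tool drive_tool, never from a script. Its argument "increments" is a list of rows, each an object of numbers: "x", "y", "z": the shift along the tool's x, y, z normalised to -1 to 1, where 1 is 0.025 m; "spin": the turn about the tool's z normalised to -1 to 1, where 1 is 0.08 rad; "fingers": the closure, from 0 (fully open) to 1 (shut). In form: [{"x": .., "y": .., "z": .., "spin": .., "fingers": ..}, ...]. A call has 1 to 5 rows; each row shifts and turns the commanded pose from where the row before left it, along the tool's axes as they then stand; what a row does not reach is not made up. A row lasts 1/12 s, in which the tool goes at most 41.7 mm and 7.16 degrees, less where a joint would pass 70% of its speed; a pose out of reach is approached as far as the arm can. A call with a number of a shift or a turn outside -1 to 1 is refused whole. A call with a gripper value outside its range is refused whole. The fingers move at their own pace and stop on an object; "grip_force" is the grip in N (left out, the last holds). Time passes only in rows, so rows that do not move let the fingers close. It gives the time, the measured TCP pose, the force, the opening and the grip force at its end, in the units of the state.
- robot.get_obs(): the state, without advancing time (a new reading comes with each control period).
- robot.capture(name): name is "scene" or "top" or "wrist"; returns a dict with "image" (384x512x3 uint8, blue, green, red), "camera_matrix" (3x3 intrinsics, pixels), "rvec" (rotation vector, rad) and "tvec" (3), from world to camera coordinates, as OpenCV has them. Camera axes: x right, y down, z forward; pixel columns grow to the right and rows downward; lengths in m; the calibration is good to about 2 mm. A picture is of the moment at which its call begins. There is no depth.
- robot.job_done(): hands the job in; it is judged then, once.
The state is a dict: "time_s": time; "qpos": joint angles; "qvel": joint speeds; "joint_efforts": joint torques, N m; "eef_pos": TCP position; "eef_rot": TCP orientation; "force": force on the tool from outside, world axes, zero at the start; "wrist_torque": the same for the moment, N m; "width": opening from 0.0 (shut) to 1.0 (fully open); "grasp_force": force on a finger pad.
Only numpy, scipy, OpenCV 4.12 (cv2) and the standard library are available. Lean on these libraries where they do the work, as an engineer would, in place of code of your own. Each camera call takes 0.05 s, during which the arm holds its last target. There are 200 camera calls.

## Working session

There is one attempt and no reset: what is moved stays moved. The work goes in short steps, Python scripts to look and compute and a tool call to move; the robot and the scene stay as the last step left them, time stands still between calls to the robot, and variables do not carry over. Pictures are saved under pics/ and viewed, at most 14 in all, crops included, and the job is handed in when it is done.

Besides the shell and the picture viewer there is one more tool, called after "Call:" by a JSON object that holds its "name" and its "arguments", one argument or row to a line. drive_tool: Moves the arm, as the interface text tells. Its arguments: {"type":"object","properties":{"increments":{"type":"array","items":{"type":"object","properties":{"x":{"type":"number","minimum":-1,"maximum":1},"y":{"type":"number","minimum":-1,"maximum":1},"z":{"type":"number","minimum":-1,"maximum":1},"spin":{"type":"number","minimum":-1,"maximum":1},"fingers":{"type":"number"}}}},"grip_force":{"type":"number"}},"required":["increments"]}

```bash
mkdir -p pics; ls
python3 - <<'E'
from workcell import robot
import cv2
o=robot.get_obs();print({k:o[k] for k in('time_s','eef_pos','eef_rot','width','force')})
for n in('scene','top'):
    c=robot.capture(n);cv2.imwrite(f'pics/{n}0.png',c['image'])
    print(n,c['camera_matrix'].tolist(),c['rvec'],c['tvec'])
E
```

```text
pics
{'time_s': 0.0, 'eef_pos': array([ 0.12685209, -0.4831136 ,  0.3030021 ]), 'eef_rot': array([-1.07181918e-03,  9.91769654e-01,  1.28030404e-01, -1.40783781e-04]), 'width': 1.0000202759984078, 'force': array([0.09659105, 0.04227633, 0.32536748])}
scene [[360.3217244861227, 0.0, 250.57932293911395], [0.0, 360.3217244861227, 195.9907106039306], [0.0, 0.0, 1.0]] [ 1.14338939  2.29769499 -1.07831839] [ 0.33206917 -0.26292371  1.38144017]
top [[417.64307556599766, 0.0, 253.66040016471388], [0.0, 417.64307556599766, 189.01272471154758], [0.0, 0.0, 1.0]] [ 2.13166188 -2.07672909  0.23155379] [0.05885804 0.61310176 1.29047626]
```

View pics/scene0.png

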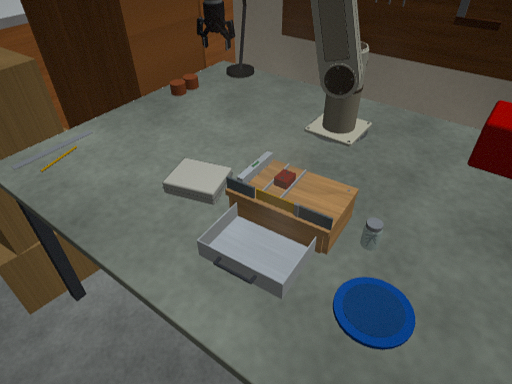

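View pics/top0.png

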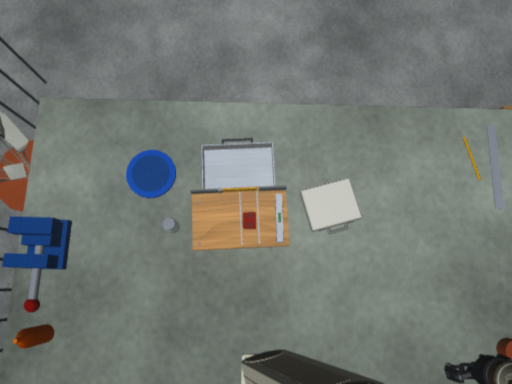

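The scene shows the jaw at (285,178) and the yellow flap at (275,200). In the top view the jaw is at (250,220), the flap at (240,189), the level at (280,217), the jar at (169,225) and the deck spans (192..289, 188..250). Next I'll get metric positions.

```bash
cat > h.py <<'E'
import cv2,numpy as np
from workcell import robot
def ray(c,uv,z):
    R=cv2.Rodrigues(c['rvec'])[0];C=-R.T@c['tvec'].ravel()
    p=cv2.undistortPoints(np.array(uv,float).reshape(-1,1,2),c['camera_matrix'],None).reshape(-1,2)
    d=np.c_[p,np.ones(len(p))]@R
    return C+d*((z-C[2])/d[:,2])[:,None]
def mask(img,lo,hi,box=None):
    m=cv2.inRange(cv2.cvtColor(img,cv2.COLOR_BGR2HSV),lo,hi)
    if box:
        k=np.zeros_like(m);x0,y0,x1,y1=box;k[y0:y1,x0:x1]=255;m&=k
    return m
def big(m): return max(cv2.findContours(m,cv2.RETR_EXTERNAL,cv2.CHAIN_APPROX_NONE)[0],key=cv2.contourArea)
E
python3 - <<'E'
from h import *
c=robot.capture('top');im=c['image']
B=(180,170,300,260)
w=cv2.morphologyEx(mask(im,(8,60,60),(24,255,255),B),cv2.MORPH_CLOSE,np.ones((7,7)))
k=big(w)
P=ray(c,k.reshape(-1,2),.09)[:,:2].astype(np.float32)
r=cv2.minAreaRect(P);print('deck',r,cv2.boxPoints(r).tolist())
r_=mask(im,(0,90,40),(7,255,255),B)|mask(im,(172,90,40),(180,255,255),B)
P=ray(c,big(r_).reshape(-1,2),.116)[:,:2].astype(np.float32);print('jaw',cv2.minAreaRect(P))
y=mask(im,(20,140,90),(32,255,255),(200,180,280,200));
ys,xs=np.nonzero(y);P=ray(c,np.c_[xs,ys],.126)[:,:2];print('flap',len(P),xs.min(),xs.max(),P[xs.argmin()],P[xs.argmax()])
g=cv2.resize(im[130:260,180:300],None,fx=6,fy=6,interpolation=cv2.INTER_CUBIC)[:,:]
cv2.imwrite('pics/crop0.png',cv2.resize(g,(550,596)))
E
```

```text
deck ((0.5145261287689209, 0.11728638410568237), (0.19394241273403168, 0.3017156720161438), 4.337243556976318) [[0.4064236879348755, 0.26037853956222534], [0.4292415380477905, -0.040473055094480515], [0.6226285696029663, -0.025805771350860596], [0.5998107194900513, 0.27504581212997437]]
jaw ((0.502425491809845, 0.08651358634233475), (0.04972013086080551, 0.03712804242968559), 1.5004637241363525)
flap 67 223 256 [0.59585186 0.16989048] [0.60173619 0.0674056 ]
```

View pics/crop0.png

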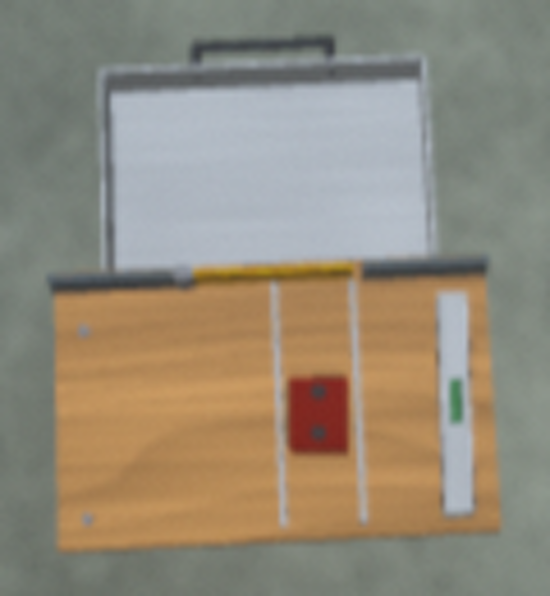

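The crop gives the rail ends: left (273,283)→(284,523) and right (352,280)→(365,520). The jaw sits between them and the flap is shut. I'll fit the chute frame and plan one pose: finger A ahead and to the left at the flap, finger B behind the jaw.

```bash
cat >> h.py <<'E'
def plan(goal,yaw,n):
    o=robot.get_obs();p=np.array(o['eef_pos']);
    from scipy.spatial.transform import Rotation as Ro
    q=o['eef_rot'];R=Ro.from_quat([q[1],q[2],q[3],q[0]]).as_matrix()
    y0=np.arctan2(R[1,1],R[0,1]);print('yaw',y0,'p',p)
    d=(yaw-y0)/n
    for i in range(n):
        a=y0+i*d
        ty=np.array([np.cos(a),np.sin(a),0]);tz=np.array([0,0,-1.]);tx=np.cross(ty,tz)
        s=(np.array(goal)-p)/n/.025
        print(i,dict(x=round(s@tx,2),y=round(s@ty,2),z=round(s@tz,2),spin=round(-d/.08,2)))
E
python3 - <<'E'
from h import *
c=robot.capture('top')
r=np.array([[273,283],[284,523],[352,280],[365,520]])/4.584+[180,130]
P=ray(c,r-.4,.1)[:,:2];print(P)
for a,b in((0,1),(2,3)): d=P[a]-P[b];print('len',np.linalg.norm(d),'ang',np.arctan2(d[1],d[0]))
print('rail gap',np.linalg.norm(P[0]-P[2]))
s=robot.capture('scene');im=s['image']
f=mask(im,(18,120,70),(34,255,255),(240,180,320,220))
ys,xs=np.nonzero(f);i,j=xs.argmin(),xs.argmax();print('scene flap px',xs[i],ys[i],xs[j],ys[j],ray(s,[[xs[i],ys[xs==xs[i]].min()],[xs[j],ys[xs==xs[j]].min()]],.126))
# chute frame
th=.5*sum(np.arctan2(*(P[a]-P[b])[::-1]) for a,b in((0,1),(2,3)));
for th in(th,.0757,.0667):
    R=np.array([[np.cos(th),-np.sin(th)],[np.sin(th),np.cos(th)]])
    O=P.mean(0)-R@[-.088,0]
    print('th',th,'O',O,'jaw',R.T@(np.array([.5024,.0865])-O),'decknear mid',R.T@(np.array([.41783,.10995])-O),'flap ends',R.T@(np.array([.5959,.1699])-O),R.T@(np.array([.6017,.0674])-O))
E
```

```text
[[0.59538893 0.1204637 ]
 [0.43048312 0.1075338 ]
 [0.59894711 0.06591889]
 [0.43391196 0.05312697]]
len 0.16541192814170227 ang 0.07824768729753306
len 0.16553016497917913 ang 0.07735558165970771
rail gap 0.054660741619868496
scene flap px 240 201 318 197 [[0.66558232 0.06399993 0.126     ]
 [0.54125689 0.20796401 0.126     ]]
th 0.07780163447862039 O [0.60241658 0.09360048] jaw [-0.1002659   0.00069461] decknear mid [-0.18275746  0.03064672] flap ends [-0.00056662  0.0765752 ] [-0.00275079 -0.02606553]
th 0.0757 O [0.60243076 0.09341608] jaw [-0.10026733  0.00066883] decknear mid [-0.18282166  0.0304475 ] flap ends [-0.00072775  0.07675879] [-0.0026962  -0.02588631]
th 0.0667 O [0.6024871  0.09262609] jaw [-0.10027285  0.00055839] decknear mid [-0.18309184  0.02959289] flap ends [-0.0014221   0.07754112] [-0.00246668 -0.02511754]
```

The chute frame is O≈(0.6005, 0.0935) with yaw 0.077. The rail length (165 mm), gap (54.7 mm) and near edge (-183 vs -180) all check out. The jaw is at chute (-98, 0).

```bash
python3 -c "
from h import *
plan([.4894,.1165,.25],.737,30)"
```

```text
yaw -1.3139715800604537 p [ 0.12695241 -0.48339992  0.30345992]
0 {'x': np.float64(0.67), 'y': np.float64(-0.65), 'z': np.float64(0.07), 'spin': np.float64(-0.85)}
1 {'x': np.float64(0.71), 'y': np.float64(-0.6), 'z': np.float64(0.07), 'spin': np.float64(-0.85)}
2 {'x': np.float64(0.75), 'y': np.float64(-0.55), 'z': np.float64(0.07), 'spin': np.float64(-0.85)}
3 {'x': np.float64(0.79), 'y': np.float64(-0.5), 'z': np.float64(0.07), 'spin': np.float64(-0.85)}
4 {'x': np.float64(0.82), 'y': np.float64(-0.45), 'z': np.float64(0.07), 'spin': np.float64(-0.85)}
5 {'x': np.float64(0.85), 'y': np.float64(-0.39), 'z': np.float64(0.07), 'spin': np.float64(-0.85)}
6 {'x': np.float64(0.87), 'y': np.float64(-0.33), 'z': np.float64(0.07), 'spin': np.float64(-0.85)}
7 {'x': np.float64(0.89), 'y': np.float64(-0.27), 'z': np.float64(0.07), 'spin': np.float64(-0.85)}
8 {'x': np.float64(0.91), 'y': np.float64(-0.21), 'z': np.float64(0.07), 'spin': np.float64(-0.85)}
9 {'x': np.float64(0.92), 'y': np.float64(-0.14), 'z': np.float64(0.07), 'spin': np.float64(-0.85)}
10 {'x': np.float64(0.93), 'y': np.flo
[... 1259 characters left out ...]
)}
23 {'x': np.float64(0.65), 'y': np.float64(0.67), 'z': np.float64(0.07), 'spin': np.float64(-0.85)}
24 {'x': np.float64(0.6), 'y': np.float64(0.71), 'z': np.float64(0.07), 'spin': np.float64(-0.85)}
25 {'x': np.float64(0.55), 'y': np.float64(0.75), 'z': np.float64(0.07), 'spin': np.float64(-0.85)}
26 {'x': np.float64(0.5), 'y': np.float64(0.79), 'z': np.float64(0.07), 'spin': np.float64(-0.85)}
27 {'x': np.float64(0.44), 'y': np.float64(0.82), 'z': np.float64(0.07), 'spin': np.float64(-0.85)}
28 {'x': np.float64(0.39), 'y': np.float64(0.85), 'z': np.float64(0.07), 'spin': np.float64(-0.85)}
29 {'x': np.float64(0.33), 'y': np.float64(0.88), 'z': np.float64(0.07), 'spin': np.float64(-0.85)}
```

Call:
{"name": "drive_tool", "arguments": {
  "increments": [
    {"x":0.67,"y":-0.65,"z":0.07,"spin":-0.85,"fingers":0},
    {"x":0.71,"y":-0.6,"z":0.07,"spin":-0.85,"fingers":0},
    {"x":0.75,"y":-0.55,"z":0.07,"spin":-0.85,"fingers":0},
    {"x":0.79,"y":-0.5,"z":0.07,"spin":-0.85,"fingers":0},
    {"x":0.82,"y":-0.45,"z":0.07,"spin":-0.85,"fingers":0}
  ],
  "grip_force": 20
}}

```text
time_s: 0.67
eef_pos: [0.1876, -0.3828, 0.295]
eef_rot: [-0.0, 0.955, 0.295, 0.0]
force: [0.1, -0.4, -0.0]
width: 0.998
grasp_force: 0.0
```

Call:
{"name": "drive_tool", "arguments": {
  "increments": [
    {"x":0.85,"y":-0.39,"z":0.07,"spin":-0.85,"fingers":0},
    {"x":0.87,"y":-0.33,"z":0.07,"spin":-0.85,"fingers":0},
    {"x":0.89,"y":-0.27,"z":0.07,"spin":-0.85,"fingers":0},
    {"x":0.91,"y":-0.21,"z":0.07,"spin":-0.85,"fingers":0},
    {"x":0.92,"y":-0.14,"z":0.07,"spin":-0.85,"fingers":0}
  ]
}}

```text
time_s: 1.08
eef_pos: [0.248, -0.2831, 0.2864]
eef_rot: [0.0, 0.892, 0.453, 0.0]
force: [0.1, 0.1, 0.3]
width: 1.001
grasp_force: 0.0
```

Call:
{"name": "drive_tool", "arguments": {
  "increments": [
    {"x":0.93,"y":-0.08,"z":0.07,"spin":-0.85,"fingers":0},
    {"x":0.93,"y":-0.02,"z":0.07,"spin":-0.85,"fingers":0},
    {"x":0.93,"y":0.05,"z":0.07,"spin":-0.85,"fingers":0},
    {"x":0.93,"y":0.11,"z":0.07,"spin":-0.85,"fingers":0},
    {"x":0.92,"y":0.17,"z":0.07,"spin":-0.85,"fingers":0}
  ]
}}

```text
time_s: 1.5
eef_pos: [0.3088, -0.1835, 0.2776]
eef_rot: [0.0, 0.802, 0.597, 0.0]
force: [1.0, -0.6, 0.7]
width: 1.0
grasp_force: 0.0
```

Call:
{"name": "drive_tool", "arguments": {
  "increments": [
    {"x":0.9,"y":0.24,"z":0.07,"spin":-0.85,"fingers":0},
    {"x":0.89,"y":0.3,"z":0.07,"spin":-0.85,"fingers":0},
    {"x":0.86,"y":0.36,"z":0.07,"spin":-0.85,"fingers":0},
    {"x":0.84,"y":0.41,"z":0.07,"spin":-0.85,"fingers":0},
    {"x":0.81,"y":0.47,"z":0.07,"spin":-0.85,"fingers":0}
  ]
}}

```text
time_s: 1.92
eef_pos: [0.3699, -0.0839, 0.2689]
eef_rot: [0.0, 0.689, 0.724, 0.0]
force: [0.1, 0.6, -0.8]
width: 1.0
grasp_force: 0.0
```

Call:
{"name": "drive_tool", "arguments": {
  "increments": [
    {"x":0.77,"y":0.53,"z":0.07,"spin":-0.85,"fingers":0},
    {"x":0.74,"y":0.58,"z":0.07,"spin":-0.85,"fingers":0},
    {"x":0.69,"y":0.63,"z":0.07,"spin":-0.85,"fingers":0},
    {"x":0.65,"y":0.67,"z":0.07,"spin":-0.85,"fingers":0},
    {"x":0.6,"y":0.71,"z":0.07,"spin":-0.85,"fingers":0}
  ]
}}

```text
time_s: 2.33
eef_pos: [0.4314, 0.0155, 0.2601]
eef_rot: [0.0, 0.557, 0.831, -0.0]
force: [0.0, -0.4, -0.7]
width: 0.996
grasp_force: 0.0
```

Call:
{"name": "drive_tool", "arguments": {
  "increments": [
    {"x":0.55,"y":0.75,"z":0.07,"spin":-0.85,"fingers":0},
    {"x":0.5,"y":0.79,"z":0.07,"spin":-0.85,"fingers":0},
    {"x":0.44,"y":0.82,"z":0.07,"spin":-0.85,"fingers":0},
    {"x":0.39,"y":0.85,"z":0.07,"spin":-0.85,"fingers":0},
    {"x":0.33,"y":0.88,"z":0.07,"spin":-0.85,"fingers":0}
  ]
}}

```text
time_s: 2.75
eef_pos: [0.4927, 0.1148, 0.2512]
eef_rot: [-0.0, 0.408, 0.913, -0.0]
force: [0.2, -0.1, -0.4]
width: 1.001
grasp_force: 0.0
```

```bash
python3 -c "
from h import *
c=robot.capture('wrist');cv2.imwrite('pics/w1.png',c['image'])
np.savez('w1.npz',**c)
plan([.4894,.1165,.20],.737,3);print(robot.get_obs()['force'],robot.get_obs()['time_s'])"
```

```text
yaw 0.7345613099003968 p [0.49492436 0.11792914 0.25082326]
0 {'x': np.float64(0.04), 'y': np.float64(-0.07), 'z': np.float64(0.68), 'spin': np.float64(-0.01)}
1 {'x': np.float64(0.04), 'y': np.float64(-0.07), 'z': np.float64(0.68), 'spin': np.float64(-0.01)}
2 {'x': np.float64(0.04), 'y': np.float64(-0.07), 'z': np.float64(0.68), 'spin': np.float64(-0.01)}
[2.96987995 2.24930359 0.47781705] 2.8
```

View pics/w1.png

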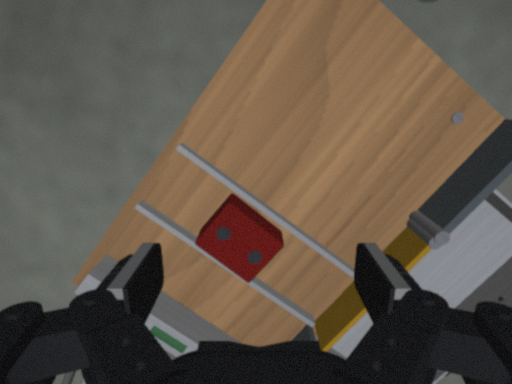

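The wrist view shows the left finger (B) at about (150,275) and the right finger (A) at about (370,280). The jaw is around (240,238), the rail starts are at (180,148) and (138,206), and the post top is at (430,228). I'll refine the frame from this closer view.

```bash
python3 -c "
from h import *
c=dict(np.load('w1.npz'));im=c['image']
th=.077;R=np.array([[np.cos(th),-np.sin(th)],[np.sin(th),np.cos(th)]]);O=np.array([.6005,.0935])
f=lambda uv,z:np.round((ray(c,uv,z)[:,:2]-O)@R*1000,1).tolist()
print('rail starts (exp -172,+-27)',f([[180,148],[138,206]],.1))
print('rail far pts (y +27,-27)',f([[345,268],[314,322]],.1))
print('post (exp 0,90)',f([[428,228]],.128))
r=mask(im,(0,90,20),(8,255,255))|mask(im,(172,90,20),(180,255,255))
k=big(r);a=cv2.approxPolyDP(k,5,True).reshape(-1,2);print(a.tolist(),f(a,.116))
print('holes',f([[223,233],[255,257]],.116))
print('flap top near hinge/edge',f([[418,228],[316,322]],.126))
"
```

```text
rail starts (exp -172,+-27) [[-170.2, 25.3], [-171.1, -28.3]]
rail far pts (y +27,-27) [[-18.8, 24.5], [-6.1, -27.4]]
post (exp 0,90) [[-12.1, 86.4]]
[[231, 194], [196, 243], [249, 281], [282, 247], [281, 233]] [[-124.9, 24.6], [-123.3, -18.9], [-76.2, -20.7], [-74.1, 14.8], [-81.2, 22.7]]
holes [[-112.8, -1.5], [-84.3, -2.8]]
flap top near hinge/edge [[-15.9, 82.5], [-21.8, -13.1]]
```

Call:
{"name": "drive_tool", "arguments": {
  "increments": [
    {"x":0.04,"y":-0.07,"z":0.7},
    {"x":0.04,"y":-0.07,"z":0.7},
    {"x":0.04,"y":-0.07,"z":0.6}
  ]
}}

```text
$.increments[0]: bad value
```

Call:
{"name": "drive_tool", "arguments": {
  "increments": [
    {"x":0.04,"y":-0.07,"z":0.7,"spin":0,"fingers":0},
    {"x":0.04,"y":-0.07,"z":0.7,"spin":0,"fingers":0},
    {"x":0.04,"y":-0.07,"z":0.6,"spin":0,"fingers":0},
    {"x":0,"y":0,"z":0.4,"spin":0,"fingers":0},
    {"x":0,"y":0,"z":0,"spin":0,"fingers":0}
  ]
}}

```text
time_s: 3.22
eef_pos: [0.4848, 0.1121, 0.1891]
eef_rot: [-0.002, 0.41, 0.912, -0.001]
force: [0.1, -0.3, -0.0]
width: 1.0
grasp_force: 0.0
```

```bash
python3 -c "
from h import *
for n in('wrist','scene'):
    c=robot.capture(n);np.savez(n+'2.npz',**c)
    im=c['image']
    cv2.imwrite('pics/'+n+'2.png',im if n=='wrist' else cv2.resize(im[110:240,200:380],None,fx=4,fy=4,interpolation=2))
o=robot.get_obs();print(o['eef_pos'],o['force'],o['time_s'])"
```

```text
[0.48644658 0.11241121 0.1914919 ] [ 0.58273135 -0.61849768  0.52697153] 3.3167
```

View pics/wrist2.png

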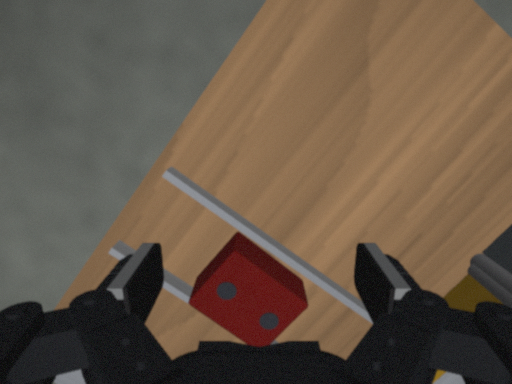

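View pics/scene2.png

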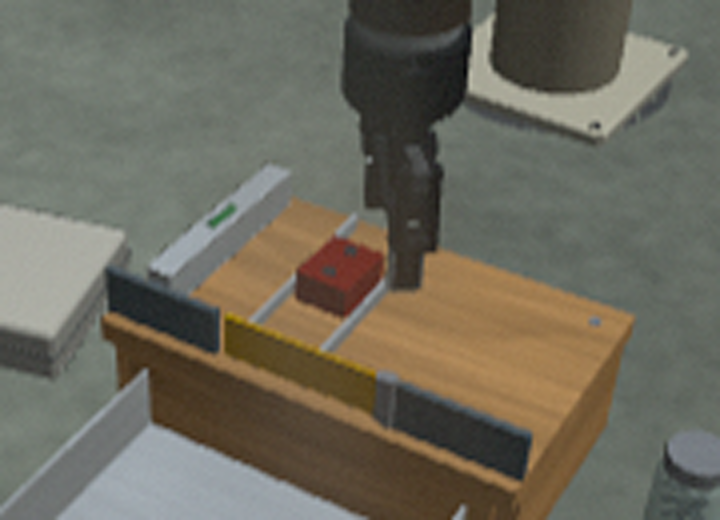

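The scene crop shows the jaw in its lane, finger B behind it and out of sight, and finger A left of the left rail with its tip bottom at full-frame pixel (301,182). In the wrist view the finger tips are at (160,245) and (360,245). I'll work out the real tip height from these.

```bash
python3 -c "
from h import *
c=dict(np.load('scene2.npz'))
o=robot.get_obs();t=o['eef_pos'];a=.735
A=t+[.05*np.cos(a),.05*np.sin(a),0]
for d in(.055,.06,.065,.07,.075):
    p=A.copy();p[2]=t[2]-d
    print(d,cv2.projectPoints(p[None],c['rvec'],c['tvec'],c['camera_matrix'],None)[0].ravel())
print(t)
w=dict(np.load('wrist2.npz'))
for d in(.06,.073):
  for s in(-.0425,.0425): print(d,s,[cv2.projectPoints((t+[s*np.cos(a)+e*np.sin(a),s*np.sin(a)-e*np.cos(a),-d])[None],w['rvec'],w['tvec'],w['camera_matrix'],None)[0].ravel().round() for e in(-.011,.011)])
plan([.4894,.1165,t[2]],.737,1)
"
```

```text
0.055 [300.30262707 180.76216502]
0.06 [300.16453133 182.31921831]
0.065 [300.02740782 183.86530952]
0.07 [299.89124632 185.400554  ]
0.075 [299.75603673 186.92506551]
[0.48644658 0.11241121 0.1914919 ]
0.06 -0.0425 [array([164., 243.]), array([168., 288.])]
0.06 0.0425 [array([361., 242.]), array([357., 286.])]
0.073 -0.0425 [array([172., 231.]), array([175., 272.])]
0.073 0.0425 [array([353., 229.]), array([349., 271.])]
yaw 0.7257593913081891 p [0.48644658 0.11241121 0.1914919 ]
0 {'x': np.float64(0.04), 'y': np.float64(0.2), 'z': np.float64(0.0), 'spin': np.float64(-0.14)}
```

Both views agree that the open tips are 60 mm ahead of the TCP, so I'll lower it to z≈0.159, putting the tips about 9 mm above the deck.

Call:
{"name": "drive_tool", "arguments": {
  "increments": [
    {"x":0.04,"y":0.1,"z":0.3,"spin":-0.1,"fingers":0},
    {"x":0,"y":0,"z":0.4,"spin":0,"fingers":0},
    {"x":0,"y":0,"z":0.4,"spin":0,"fingers":0},
    {"x":0,"y":0,"z":0.2,"spin":0,"fingers":0},
    {"x":0,"y":0,"z":0,"spin":0,"fingers":0}
  ]
}}

```text
time_s: 3.73
eef_pos: [0.4864, 0.1146, 0.1571]
eef_rot: [-0.001, 0.406, 0.914, -0.001]
force: [-0.3, 0.0, -0.1]
width: 1.001
grasp_force: 0.0
```

```bash
python3 -c "
from h import *
c=robot.capture('wrist');cv2.imwrite('pics/w3.png',c['image'])
th=.077;R=np.array([[np.cos(th),-np.sin(th)],[np.sin(th),np.cos(th)]]);O=np.array([.6005,.0930])
for i in range(3):
  o=robot.get_obs();t=o['eef_pos'];print(t,o['force'],'chute',(t[:2]-O)@R)
  robot.capture('top')
p=t+np.r_[R@[.14,0],0];plan(p,.737,14)
print(o['time_s'])"
```

```text
[0.48684287 0.11471032 0.15784232] [ 0.34852315 -0.20155153  0.05500305] chute [-0.11165031  0.03038895]
[0.48732186 0.11483735 0.15846596] [0.15925952 0.68186844 0.46898802] chute [-0.11116297  0.03047875]
[0.48764204 0.11489288 0.15889807] [-0.76725821 -0.3951886   0.22847739] chute [-0.11083947  0.03050949]
yaw 0.7339758630253207 p [0.4878324  0.11495585 0.15916548]
0 {'x': np.float64(-0.24), 'y': np.float64(0.32), 'z': np.float64(0.0), 'spin': np.float64(-0.0)}
1 {'x': np.float64(-0.24), 'y': np.float64(0.32), 'z': np.float64(0.0), 'spin': np.float64(-0.0)}
2 {'x': np.float64(-0.24), 'y': np.float64(0.32), 'z': np.float64(0.0), 'spin': np.float64(-0.0)}
3 {'x': np.float64(-0.24), 'y': np.float64(0.32), 'z': np.float64(0.0), 'spin': np.float64(-0.0)}
4 {'x': np.float64(-0.24), 'y': np.float64(0.32), 'z': np.float64(0.0), 'spin': np.float64(-0.0)}
5 {'x': np.float64(-0.24), 'y': np.float64(0.32), 'z': np.float64(0.0), 'spin': np.float64(-0.0)}
6 {'x': np.float64(-0.24), 'y': np.float64(0.32), 'z': np.float64(0.0), 'spin': np.float64(-0.0)}
7 {'x': np.float64(-0.24), 'y': np.float64(0.32), 'z': np.float64(0.0), 'spin': np.float64(-0.0)}
8 {'x': np.float64(-0.24), 'y': np.float64(0.32), 'z': np.float64(0.0), 'spin': np.float64(-0.0)}
9 {'x': np.float64(-0.24), 'y': np.float64(0.32), 'z': np.float64(0.0), 'spin': np.float64(-0.0)}
10 {'x': np.float64(-0.24), 'y': np.float64(0.32), 'z': np.float64(0.0), 'spin': np.float64(-0.0)}
11 {'x': np.float64(-0.24), 'y': np.float64(0.32), 'z': np.float64(0.0), 'spin': np.float64(-0.0)}
12 {'x': np.float64(-0.24), 'y': np.float64(0.32), 'z': np.float64(0.0), 'spin': np.float64(-0.0)}
13 {'x': np.float64(-0.24), 'y': np.float64(0.32), 'z': np.float64(0.0), 'spin': np.float64(-0.0)}
3.8833
```

View pics/w3.png

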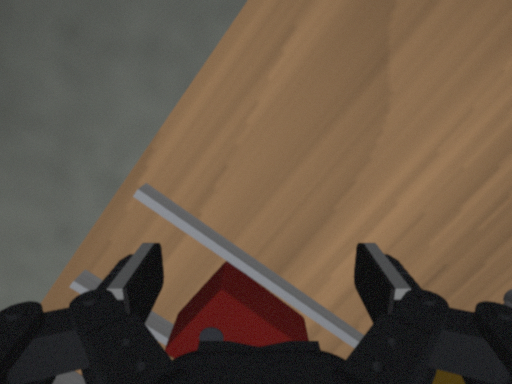

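The wrist view shows finger B in the lane at about (150,280) with the jaw just ahead, and finger A outside the left rail. I'll push gently along chute x at about 3 mm per row.

Call:
{"name": "drive_tool", "arguments": {
  "increments": [
    {"x":-0.075,"y":0.1,"z":0,"spin":0,"fingers":0},
    {"x":-0.075,"y":0.1,"z":0,"spin":0,"fingers":0},
    {"x":-0.075,"y":0.1,"z":0,"spin":0,"fingers":0},
    {"x":-0.075,"y":0.1,"z":0,"spin":0,"fingers":0},
    {"x":-0.075,"y":0.1,"z":0,"spin":0,"fingers":0}
  ]
}}

```text
time_s: 4.35
eef_pos: [0.5035, 0.1163, 0.159]
eef_rot: [-0.0, 0.406, 0.914, -0.0]
force: [-0.7, 0.6, 1.9]
width: 1.001
grasp_force: 0.7
```

Call:
{"name": "drive_tool", "arguments": {
  "increments": [
    {"x":-0.075,"y":0.1,"z":0,"spin":0,"fingers":0},
    {"x":-0.075,"y":0.1,"z":0,"spin":0,"fingers":0},
    {"x":-0.075,"y":0.1,"z":0,"spin":0,"fingers":0},
    {"x":-0.075,"y":0.1,"z":0,"spin":0,"fingers":0},
    {"x":-0.075,"y":0.1,"z":0,"spin":0,"fingers":0}
  ]
}}

```text
time_s: 4.77
eef_pos: [0.5189, 0.1177, 0.1589]
eef_rot: [-0.0, 0.406, 0.914, -0.0]
force: [-0.8, 0.2, 0.6]
width: 1.0
grasp_force: 0.6
```

Call:
{"name": "drive_tool", "arguments": {
  "increments": [
    {"x":-0.075,"y":0.1,"z":0,"spin":0,"fingers":0},
    {"x":-0.075,"y":0.1,"z":0,"spin":0,"fingers":0},
    {"x":-0.075,"y":0.1,"z":0,"spin":0,"fingers":0},
    {"x":-0.075,"y":0.1,"z":0,"spin":0,"fingers":0},
    {"x":-0.075,"y":0.1,"z":0,"spin":0,"fingers":0}
  ]
}}

```text
time_s: 5.18
eef_pos: [0.5346, 0.1191, 0.1589]
eef_rot: [0.0, 0.406, 0.914, -0.0]
force: [-1.1, 0.0, 1.4]
width: 0.997
grasp_force: 0.6
```

```bash
cat > look.py <<'E'
from h import *
import sys
c=robot.capture('scene');im=c['image'];cv2.imwrite('pics/%s.png'%sys.argv[1],cv2.resize(im[110:240,200:380],None,fx=4,fy=4,interpolation=2))
th=.077;R=np.array([[np.cos(th),-np.sin(th)],[np.sin(th),np.cos(th)]]);O=np.array([.6005,.0930])
o=robot.get_obs();t=o['eef_pos'];print(t,o['force'],'chute',(t[:2]-O)@R,o['time_s'])
r=mask(im,(0,90,20),(8,255,255),(240,150,320,240))|mask(im,(172,90,20),(180,255,255),(240,150,320,240))
if r.any():
    k=big(r).reshape(-1,2)
    for i in(k[:,0].argmin(),k[:,0].argmax(),k[:,1].argmin()): print(k[i],(ray(c,k[i],.116)[:,:2]-O)@R)
E
python3 look.py s4
```

```text
[0.53528656 0.11923568 0.15898331] [ 0.12853359 -0.23084719  0.75008117] chute [-0.06300206  0.03117442] 5.2333
[269 185] [[-0.03845721 -0.01264548]]
[287 188] [[-0.05215036  0.03281817]]
[277 176] [[-0.08278573 -0.0143492 ]]
```

View pics/s4.png

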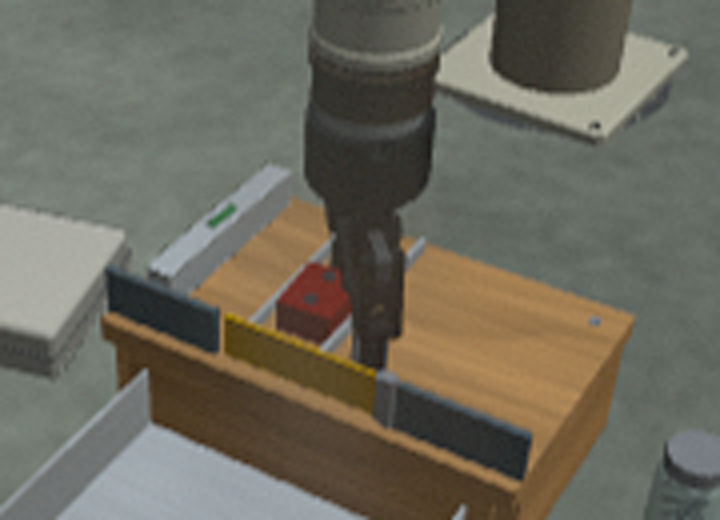

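The scene shows the jaw pushed to chute x≈-60, with finger A just short of the flap beside the post at (375,365). Continuing, the finger will open the flap well ahead of the jaw.

Call:
{"name": "drive_tool", "arguments": {
  "increments": [
    {"x":-0.075,"y":0.1,"z":0,"spin":0,"fingers":0},
    {"x":-0.075,"y":0.1,"z":0,"spin":0,"fingers":0},
    {"x":-0.075,"y":0.1,"z":0,"spin":0,"fingers":0},
    {"x":-0.075,"y":0.1,"z":0,"spin":0,"fingers":0},
    {"x":-0.075,"y":0.1,"z":0,"spin":0,"fingers":0}
  ]
}}

```text
time_s: 5.65
eef_pos: [0.5497, 0.1204, 0.1588]
eef_rot: [-0.0, 0.406, 0.914, -0.0]
force: [-2.6, -0.8, 2.5]
width: 0.999
grasp_force: 1.7
```

Call:
{"name": "drive_tool", "arguments": {
  "increments": [
    {"x":-0.075,"y":0.1,"z":0,"spin":0,"fingers":0},
    {"x":-0.075,"y":0.1,"z":0,"spin":0,"fingers":0},
    {"x":-0.075,"y":0.1,"z":0,"spin":0,"fingers":0},
    {"x":-0.075,"y":0.1,"z":0,"spin":0,"fingers":0}
  ]
}}

```text
time_s: 5.98
eef_pos: [0.5619, 0.1216, 0.1586]
eef_rot: [-0.001, 0.406, 0.914, -0.001]
force: [-5.1, -0.7, 2.1]
width: 0.997
grasp_force: 2.1
```

```bash
python3 look.py s5
```

```text
[0.56267133 0.12164807 0.15860528] [-2.9213741  -0.08429041  0.17545252] chute [-0.03551287  0.03147311] 6.0333
[264 190] [[-0.01420954 -0.01294395]]
[282 192] [[-0.03140301  0.02985216]]
[272 181] [[-0.05706033 -0.01462813]]
```

View pics/s5.png

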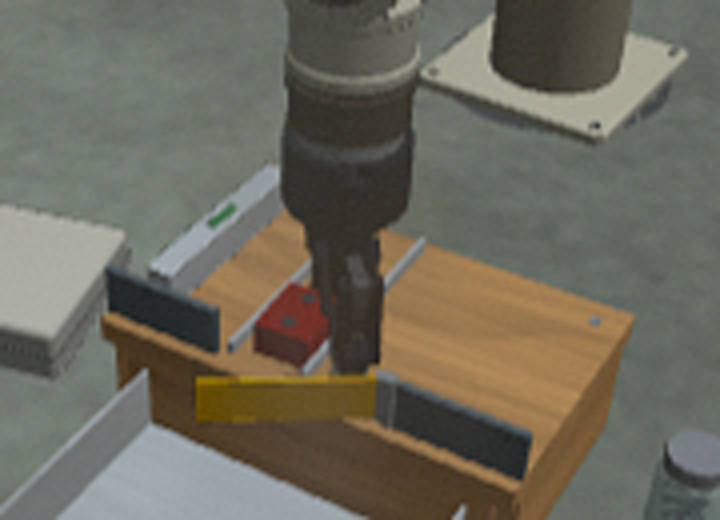

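The flap is held open at about 0.5 rad, with its free end at (197,398), and the jaw is still before it with its front at about -12 mm. Continuing.

Call:
{"name": "drive_tool", "arguments": {
  "increments": [
    {"x":-0.075,"y":0.1,"z":0,"spin":0,"fingers":0},
    {"x":-0.075,"y":0.1,"z":0,"spin":0,"fingers":0},
    {"x":-0.075,"y":0.1,"z":0,"spin":0,"fingers":0},
    {"x":-0.075,"y":0.1,"z":0,"spin":0,"fingers":0},
    {"x":-0.075,"y":0.1,"z":0,"spin":0,"fingers":0}
  ]
}}

```text
time_s: 6.45
eef_pos: [0.5769, 0.1222, 0.1581]
eef_rot: [-0.001, 0.407, 0.914, -0.002]
force: [-5.4, -3.8, 1.0]
width: 1.002
grasp_force: 2.5
```

Call:
{"name": "drive_tool", "arguments": {
  "increments": [
    {"x":-0.075,"y":0.1,"z":0,"spin":0,"fingers":0},
    {"x":-0.075,"y":0.1,"z":0,"spin":0,"fingers":0},
    {"x":-0.075,"y":0.1,"z":0,"spin":0,"fingers":0},
    {"x":-0.075,"y":0.1,"z":0,"spin":0,"fingers":0}
  ]
}}

```text
time_s: 6.78
eef_pos: [0.5905, 0.1237, 0.1585]
eef_rot: [0.0, 0.407, 0.914, -0.0]
force: [-2.5, -2.8, -1.0]
width: 0.999
grasp_force: 1.7
```

```bash
python3 look.py s6
```

```text
[0.59132121 0.12390948 0.1586866 ] [-1.39632945 -2.95623156 -1.01245087] chute [-0.00677391  0.03152396] 6.8333
[258 196] [[ 0.01386546 -0.01328953]]
[276 199] [[6.33695888e-05 3.06019860e-02]]
[266 187] [[-0.02730655 -0.01495073]]
```

View pics/s6.png

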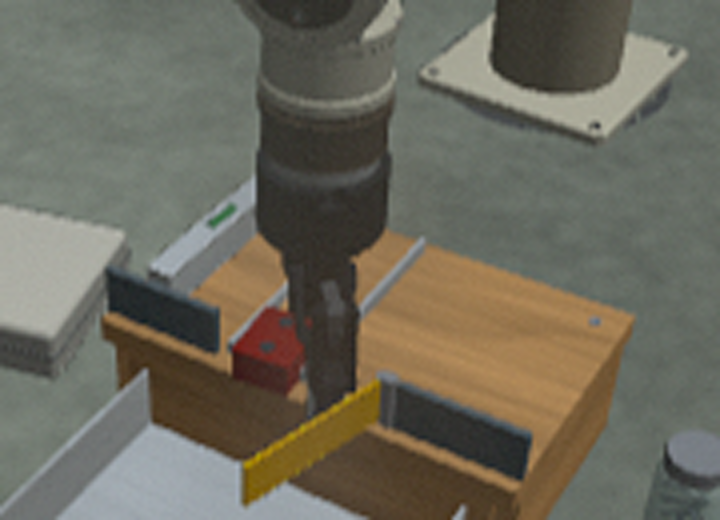

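The flap is now at about 1.2 rad and clear to the left. The jaw is passing through the opening, its front at about x=+17. Next is the push over the edge.

Call:
{"name": "drive_tool", "arguments": {
  "increments": [
    {"x":-0.075,"y":0.1,"z":0,"spin":0,"fingers":0},
    {"x":-0.075,"y":0.1,"z":0,"spin":0,"fingers":0},
    {"x":-0.075,"y":0.1,"z":0,"spin":0,"fingers":0},
    {"x":-0.075,"y":0.1,"z":0,"spin":0,"fingers":0},
    {"x":-0.075,"y":0.1,"z":0,"spin":0,"fingers":0}
  ]
}}

```text
time_s: 7.25
eef_pos: [0.6065, 0.1257, 0.1592]
eef_rot: [0.0, 0.406, 0.914, 0.0]
force: [-2.7, -2.2, -0.9]
width: 0.998
grasp_force: 1.5
```

Call:
{"name": "drive_tool", "arguments": {
  "increments": [
    {"x":-0.075,"y":0.1,"z":0,"spin":0,"fingers":0},
    {"x":-0.075,"y":0.1,"z":0,"spin":0,"fingers":0},
    {"x":-0.075,"y":0.1,"z":0,"spin":0,"fingers":0},
    {"x":-0.075,"y":0.1,"z":0,"spin":0,"fingers":0},
    {"x":-0.075,"y":0.1,"z":0,"spin":0,"fingers":0}
  ]
}}

```text
time_s: 7.67
eef_pos: [0.6221, 0.1273, 0.1591]
eef_rot: [0.0, 0.406, 0.914, 0.0]
force: [-0.8, -1.7, 0.3]
width: 0.997
grasp_force: 0.8
```

Call:
{"name": "drive_tool", "arguments": {
  "increments": [
    {"x":-0.075,"y":0.1,"z":0,"spin":0,"fingers":0},
    {"x":-0.075,"y":0.1,"z":0,"spin":0,"fingers":0},
    {"x":0,"y":0,"z":0,"spin":0,"fingers":0},
    {"x":0,"y":0,"z":0,"spin":0,"fingers":0}
  ]
}}

```text
time_s: 8.0
eef_pos: [0.6285, 0.1277, 0.159]
eef_rot: [0.001, 0.406, 0.914, 0.0]
force: [0.8, -2.5, -1.2]
width: 1.003
grasp_force: 0.7
```

```bash
python3 look.py s7
```

```text
[0.6283021  0.12766496 0.15906318] [ 0.91805435 -0.54425822 -0.13311846] chute [0.03038628 0.0324236 ] 8.05
[251 237] [[0.14024446 0.04829827]]
[265 239] [[0.12892638 0.07752598]]
[252 233] [[0.12886628 0.04353572]]
```

View pics/s7.png

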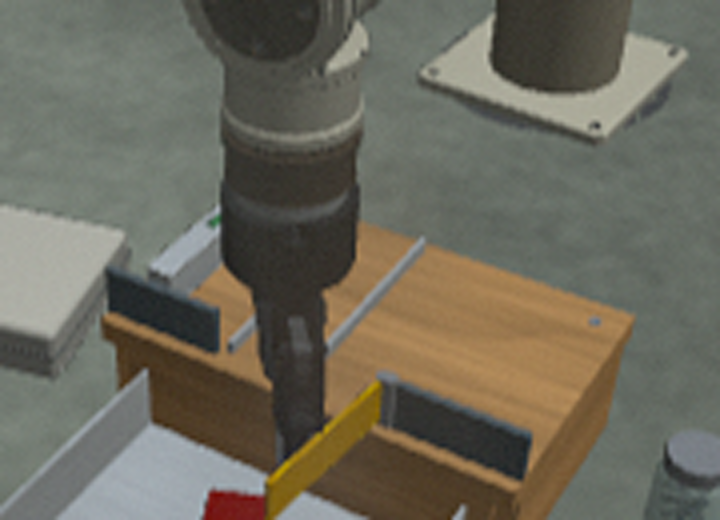

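The jaw (red, around (235,505)) has dropped into the tray while the finger still holds the flap open. I'll hold briefly, then lift straight up and back.

Call:
{"name": "drive_tool", "arguments": {
  "increments": [
    {"x":0,"y":0,"z":0,"spin":0,"fingers":0},
    {"x":0,"y":0,"z":0,"spin":0,"fingers":0},
    {"x":0,"y":0,"z":-0.6,"spin":0,"fingers":0},
    {"x":0,"y":0,"z":-0.8,"spin":0,"fingers":0},
    {"x":0,"y":0,"z":-0.8,"spin":0,"fingers":0}
  ]
}}

```text
time_s: 8.47
eef_pos: [0.6268, 0.1279, 0.2136]
eef_rot: [-0.001, 0.406, 0.914, -0.0]
force: [-0.3, 0.8, 0.4]
width: 0.999
grasp_force: 0.0
```

Call:
{"name": "drive_tool", "arguments": {
  "increments": [
    {"x":0.3,"y":-0.4,"z":-0.8,"spin":0,"fingers":0},
    {"x":0.5,"y":-0.7,"z":-0.6,"spin":0,"fingers":0},
    {"x":0.5,"y":-0.7,"z":-0.4,"spin":0,"fingers":0},
    {"x":0.3,"y":-0.4,"z":0,"spin":0,"fingers":0},
    {"x":0,"y":0,"z":0,"spin":0,"fingers":0}
  ]
}}

```text
time_s: 8.88
eef_pos: [0.558, 0.1208, 0.2605]
eef_rot: [-0.0, 0.406, 0.914, 0.001]
force: [-0.8, -0.1, -0.8]
width: 0.997
grasp_force: 0.0
```

Call:
{"name": "drive_tool", "arguments": {
  "increments": [
    {"x":0,"y":0,"z":0,"spin":0,"fingers":0},
    {"x":0,"y":0,"z":0,"spin":0,"fingers":0},
    {"x":0,"y":0,"z":0,"spin":0,"fingers":0},
    {"x":0,"y":0,"z":0,"spin":0,"fingers":0},
    {"x":0,"y":0,"z":0,"spin":0,"fingers":0}
  ]
}}

```text
time_s: 9.3
eef_pos: [0.5604, 0.1205, 0.2582]
eef_rot: [-0.0, 0.406, 0.914, -0.0]
force: [0.0, -0.2, -0.2]
width: 1.002
grasp_force: 0.0
```

```bash
python3 look.py s8 >/dev/null; python3 -c "
from h import *
im=robot.capture('scene')['image'];cv2.imwrite('pics/s9.png',cv2.resize(im[110:300,150:400],None,fx=3,fy=3))"
```

```text
(no output)
```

View pics/s9.png

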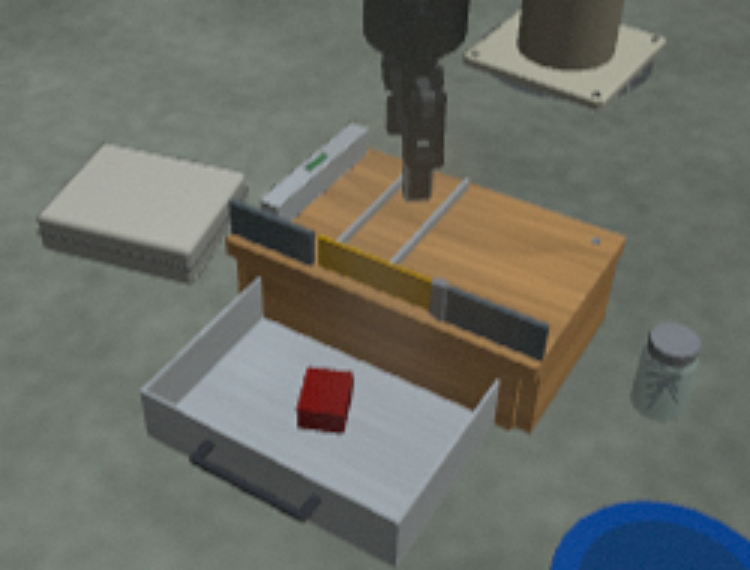

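The jaw lies in the tray at (327,400), the flap is shut, the bystanders look undisturbed and the gripper is clear. I'm handing it in.

```bash
python3 -c "
from workcell import robot
print(robot.job_done())"
```

```text
the job is handed in; nothing more can be done
None
```

The job is handed in (no verdict came back): the jaw was pushed through the held-open flap and lies in the tray, the flap has sprung shut, and the bystanders look undisturbed in the last picture.

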